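Prise open the parts case and scan the label inside its lid

TASK

Pick up the orange-handled pry blade, get its tip under the lid's front lip and lever the clear lid up and over until it stands upright and stays open, without touching the lid with the gripper. Lay the blade back on the blue mat, then take the scanner and point its red window squarely at the middle of the barcode label inside the lid, about 100 mm away, steady for at least a second. Finally lay the scanner gently back on the mat beside the blade, leaving the lid open and the other things on the bench where they are.

Things in the scene. Friction and masses are not known exactly. Their poses are not given: they have to be found in the camera images.
- case: Heavy grey open-topped parts case, fixed on the bench, 160 mm deep (x) by 220 mm wide (y) by 60 mm high, under a clear lid. Origin: centre of its underside; its x axis points from the front (lip side, towards the robot) to the hinge side, z up.
- lid (a joint): Angle of the case's clear lid in rad: 0 shut, grows as it opens, 1.57 upright, stop at 1.80. The hinge line runs along the case's y axis at case x = +80 mm, 60 mm above its underside (the height of the shut lid's underside). The hinge is stiff: the lid stays at any angle and takes about 2 N at the lip to lift. It may start a little ajar (up to 0.05).
- lip (a point): Middle of the front edge, at the underside, of the clear lid (5 mm thick, 220 mm wide), 182 mm from the hinge line. The blue lip along this edge is 6 mm thick and overhangs the case's front wall by 22 mm, with free room below it down to the bench.
- label (a point): Middle of the white barcode label (74 mm wide along the hinge, 46 mm the other way) on the lid's inner face, 75 mm from the hinge line. Its axes turn with the lid; shut, they are those of the case. z is normal to the label; the inner face, to be scanned, looks along -z, so towards the robot when upright. The print also shows on the outside.
- blade: Flat pry tool, 190 mm long, about 0.12 kg. Orange handle 105 x 24 x 24 mm (tool x = -95 to +10 mm), then a steel blade 85 mm long, 28 mm wide, 3 mm thick, from 10 to 13 mm above the tool's underside. Origin: middle of the length, on the underside; x points to the blade tip, z up. It lies flat on the mat.
- blade_tip (a point): Middle of the blade's end edge: tool x = +95 mm, 11.5 mm above the tool's underside.
- blade_grip (a point): Good place to grip the handle: tool x = -25 mm, 12 mm above its underside.
- scanner: Hand scanner, 170 mm long, about 0.22 kg. Grey handle 34 mm wide and 34 mm high (x = -85 to +38 mm), black and yellow head 56 mm wide and 40 mm high (x = +38 to +85 mm), red window in the front of the head. Origin: middle of the length, on the underside; x points out of the window, which is the direction it reads; z up. It lies flat on the mat.
- window (a point): Centre of the scanner's red window: scanner x = +85 mm, 20 mm above its underside. Axes are the scanner's.
- scanner_grip (a point): Good place to grip the scanner's handle: x = -10 mm, 18 mm above its underside.
- mat: Blue mat fixed on the bench, 260 mm (x) by 280 mm (y), 3 mm thick; both tools start on it, side by side in either order, pointing roughly away from the robot. Origin: centre of its underside.
- flange: Bystander: round steel flange, 120 mm across, 20 mm high, lying on the bench. Origin under its centre.
- nozzle: Bystander: turned steel nozzle with a copper top, 64 mm across, 100 mm high, standing. Origin under its centre.
- spray_bottle: Bystander: white spray bottle with a blue head, 86 mm across, 240 mm high. Origin under its centre.
- towel_roll: Bystander: upright blue roll, 110 mm across, 240 mm high. Origin under its centre.
Mind the look-alikes: they are no part of the job. What is meant by the blade is not pink or yellow, and is the smaller of those in its own colour.

How it is judged (in metres and radians):
On the way, in this order (a step that is already met when the one before it is completed fails the run):
1. the blade is levering the lid up (lid between 0.15 and 1.2 rad, blade bearing on it) (value of joint lid between 0.15 and 1.2 rad and contact force between blade and lid above 0.2 N), for 0.05 s.
2. the lid stands open past 1.35 rad and the blade is off it, back on the mat (value of joint lid above 1.35 rad and x of blade in the frame of mat between -0.13 and 0.13 m and y of blade in the frame of mat between -0.14 and 0.14 m and z of blade in the frame of mat below 0.012 m and angle between blade's own z axis and vertical below 0.15 rad and linear speed of blade below 0.02 m/s), for 0.2 s.
3. the scanner is held steady with its window 50 to 150 mm from the label, pointing at the middle of it (25 mm sideways, 20 mm up or down) and square to it within 0.35 rad, for 1 s (value of joint lid above 1.35 rad and x of label in the frame of window between 0.05 and 0.15 m and y of label in the frame of window between -0.025 and 0.025 m and z of label in the frame of window between -0.02 and 0.02 m and z of window in the frame of label below -0.03 m and angle between the x axis of scanner and the z axis of label, either way round below 0.35 rad and linear speed of scanner below 0.03 m/s and angular speed of scanner below 0.25 rad/s), for 1 s.
At the end, for the whole second after the job is handed in: The lid stands open past 1.35 rad; the blade and the scanner both lie flat (within 0.15 rad), released and at rest on the mat, each with its origin within the mat's outline and less than 12 mm above the mat's underside (all of step 2 and x of scanner in the frame of mat between -0.13 and 0.13 m and y of scanner in the frame of mat between -0.14 and 0.14 m and z of scanner in the frame of mat below 0.012 m and angle between scanner's own z axis and vertical below 0.15 rad and linear speed of scanner below 0.02 m/s); the robot touches nothing.
It fails at once if the gripper or arm touches the lid (over 1 N) (contact force between any of the fingers, the arm and lid above 1 N).
It fails at once if the scanner is knocked against the lid (over 2 N) (contact force between scanner and lid above 2 N).
It fails at once if the scanner is dropped: out of the fingers while more than 30 mm above its place (height (world z) of scanner above 0.033 m and contact force between the fingers and scanner below 0.1 N).
It fails at once if a bystander (flange, nozzle, spray bottle, towel roll) is moved more than 30 mm (distance of any of flange, nozzle, spray_bottle, towel_roll from where it was at the start of the episode above 0.03 m).
It also fails if it takes over 72 s, if anything falls off the work surface, if the arm or the gripper's body presses on something with over 40 N, if the wrist force passes 120 N, or if a joint passes its speed limit or range.

ROBOT

A 6-joint arm with a two-finger parallel gripper is mounted at the origin on the work surface. World frame = base frame: x ahead of the robot, y to its left, z up, the work surface at z = 0. Lengths are in m, angles in degrees, forces in N, time in s.
With the tool pointing down it reaches from about 0.3 to 0.75 m from the base axis. Payload 8.5 kg.
Tool frame: the origin (TCP) lies midway between the tips of the shut fingers; the grasp point (between the pads) lies 19 mm behind it; z points along the fingers, y is the line along which they close (so a half turn about z gives the same grasp; the last joint's range is limited). The gripper opens to 85 mm and grips with 20 to 120 N. Pads are 22 mm wide; open, the fingers measure 114 mm over their backs; the gripper's body (76 mm by 85 mm) begins 54 mm behind the grasp point. The pads swing forward as they close: fully open they stand 13 mm farther back than shut.
Start: joints at [62.435, 21.807, 74.336, -0, 83.858, -12.336], TCP at [0.144, 0.531, 0.231] pointing down, gripper open.
Joint ranges: [-178.18, 178.18], [-50.72, 133.34], [12.68, 142.11], [-81.47, 261.47], [9.98, 163.14], [-165.26, 165.26]. Speed limits (degrees/s): [136.94, 136.94, 180, 180, 180, 180].

INTERFACE

Orientations are given as a 3x3 rotation matrix whose columns are the frame's x, y, z axes.
In Python, from rig import env gives the robot as it stands. The module is installed in compiled form; this text tells all that it offers.
- The arm moves only by the tool jog_arm, never from a script. Its argument "targets" is a list of rows, each a list of 6 numbers: the shift along the tool's x, y, z in cm, then the turn, a rotation vector about the tool's x, y, z in degrees. A call has 1 to 8 rows; each row is the pose to reach, as a shift and turn from the pose commanded when the call began, along the tool's axes at that moment; what a row does not reach only later rows make up. A row lasts 1/12 s, in which the tool goes at most 41.7 mm and 7.16 degrees, less where a joint would pass 70% of its speed; a pose out of reach is approached as far as the arm can. A call with a gripper value outside its range is refused whole. "hand" is the opening, from 0 (shut) to 1 (fully open), set as the call begins (left out, the last holds). The fingers move at their own pace and stop on an object; "newtons" is the grip in N (left out, the last holds). Time passes only in rows, so rows that repeat a pose let the fingers close. It gives the time, the measured TCP pose, the force, the opening and the grip force at its end, in the units of the state.
- env.observe(): the state, without advancing time (a new reading comes with each control period).
- env.get_image(name): name is "side" or "top"; returns a dict with "frame" (400x640x3 uint8, red, green, blue), "depth" (400x640 float32, m along the optical axis (not along the pixel's ray), 0 where there is no reading), "fovy" (degrees; the focal length in pixels is half the picture's height over the tangent of half this angle, whatever the lens; pixels are square), "cx", "cy" (the principal point, pixels), "k1" (the pictures are not rectified: a ray, as slopes to the right and down, at radius r is drawn at 1 + k1 r^2 times it, then the intrinsics apply), "cam_to_world" (4x4, takes a point from camera to world coordinates). Camera axes: x right, y down, z forward; pixel columns grow to the right and rows downward; lengths in m; the calibration is good to about 2 mm. A picture is of the moment at which its call begins.
- env.close_job(): hands the job in; it is judged then, once.
Trained networks look in the newest picture that a camera, given by its name, has taken for a name from the list of things; names that differ only in an ending like _2 or _b are one class to them, and where a whole thing is asked for, a point or a joint stands for the part that bears it (a point fixed in the world has none). Each returns a list of dicts, best first, with "score" (0 to 1); they miss things now and then, are a little off and sometimes report something else, mostly with a low value. They report only what shows in the picture. A call takes as long as a camera call. They do not tell look-alikes from the thing itself.
- env.regions_of(camera, target): "pixels" (400x640 bool, what is visible of it) and "point" ([row, column] in pixels, amid what is visible of it).
The state is a dict: "time_s": time; "q": joint angles; "qvel": joint speeds; "joint_efforts": joint torques, N m; "position": TCP position; "tool_rot": TCP orientation; "ft_force": force on the tool from outside, world axes, zero at the start; "wrist_torque": the same for the moment, N m; "grip_width": finger opening in m; "gripper_force": force on a finger pad.
Only numpy, scipy, OpenCV 4.12 (cv2) and the standard library are available. Lean on these libraries where they do the work, as an engineer would, in place of code of your own. Each camera call takes 0.05 s, during which the arm holds its last target. There are 200 camera calls.

## Working session

There is one attempt and no reset: what is moved stays moved. The work goes in short steps, Python scripts to look and compute and a tool call to move; the robot and the scene stay as the last step left them, time stands still between calls to the robot, and variables do not carry over. Pictures are saved under pics/ and viewed, at most 10 in all, crops included, and the job is handed in when it is done.

Besides the shell and the picture viewer there is one more tool, called after "Call:" as name(argument=value, ...), one argument or row to a line, values as JSON. jog_arm: Moves the arm, as the interface text tells. Its arguments: {"type":"object","properties":{"targets":{"type":"array","items":{"type":"array","items":{"type":"number"}}},"hand":{"type":"number"},"newtons":{"type":"number"}},"required":["targets"]}

```bash
mkdir -p pics
cat > h.py <<'E'
import numpy as np, cv2
from rig import env
def img(n):
    return env.get_image(n)
def rays(im,uv):
    uv=np.atleast_2d(uv).astype(float); f=200/np.tan(np.radians(im['fovy'])/2)
    d=(uv-[im['cx'],im['cy']])/f; s=d.copy()
    for _ in range(20): s=d/(1+im['k1']*(s**2).sum(1,keepdims=True))
    return s
def atdepth(im,uv):
    uv=np.atleast_2d(uv).astype(int); s=rays(im,uv); z=im['depth'][uv[:,1],uv[:,0]]
    p=np.c_[s*z[:,None],z,np.ones(len(z))]
    return (p@im['cam_to_world'].T)[:,:3],z
def atz(im,uv,h):
    s=rays(im,uv); M=im['cam_to_world']; d=np.c_[s,np.ones(len(s))]@M[:3,:3].T; o=M[:3,3]
    return o+d*((h-o[2])/d[:,2])[:,None]
def proj(im,P):
    M=np.linalg.inv(im['cam_to_world']); P=np.atleast_2d(P); c=P@M[:3,:3].T+M[:3,3]
    s=c[:,:2]/c[:,2:]; s=s*(1+im['k1']*(s**2).sum(1,keepdims=True)); f=200/np.tan(np.radians(im['fovy'])/2)
    return s*f+[im['cx'],im['cy']]
def save(n,fr): cv2.imwrite('pics/'+n,cv2.cvtColor(fr,cv2.COLOR_RGB2BGR))
E
python3 - <<'E'
from h import *
np.set_printoptions(precision=3,suppress=True)
for c in ['top','side']:
    im=img(c); save(c+'0.png',im['frame']); print(c,im['fovy'],im['k1'],im['cam_to_world'])
    for t in ['case','lid','label','blade','scanner','mat','flange','nozzle','spray_bottle','towel_roll','lip','blade_tip','window']:
        for r in env.regions_of(c,t)[:4]:
            m=r['pixels'];ys,xs=np.nonzero(m); p,z=atdepth(im,np.c_[xs,ys]); p=p[z>0]
            print(t,round(r['score'],2),np.round(r['point']),len(xs),np.median(p,0) if len(p) else '')
print(env.observe())
E
```

```text
top 43.104481694401734 -0.10656567585484161 [[-0.    -0.997  0.084  0.348]
 [-1.    -0.001 -0.009 -0.011]
 [ 0.009 -0.084 -0.996  1.778]
 [ 0.     0.     0.     1.   ]]
case 0.81 [162. 230.] 3196 [0.632 0.255 0.067]
case 0.52 [204. 343.] 417 [ 0.501 -0.133  0.021]
lid 0.68 [208. 342.] 414 [ 0.495 -0.132  0.021]
lid 0.65 [162. 233.] 3164 [0.631 0.253 0.067]
label 0.63 [165. 232.] 3265 [0.631 0.254 0.067]
blade 0.89 [202. 343.] 402 [ 0.501 -0.133  0.021]
blade 0.83 [236. 465.] 898 [ 0.396 -0.557  0.023]
blade 0.7 [299. 390.] 427 [ 0.176 -0.298  0.017]
blade 0.66 [253. 200.] 792 [0.334 0.359 0.022]
scanner 0.84 [205. 383.] 516 [ 0.497 -0.276  0.038]
mat 0.92 [210. 364.] 4838 [ 0.493 -0.208  0.003]
mat 0.32 [165. 230.] 3191 [0.631 0.253 0.067]
flange 0.89 [133. 348.] 877 [ 0.757 -0.144  0.013]
nozzle 0.63 [132. 314.] 243 [ 0.754 -0.024  0.029]
spray_bottle 0.74 [201. 389.] 580 [ 0.504 -0.277  0.038]
spray_bottle 0.73 [169. 455.] 883 [ 0.605 -0.495  0.155]
towel_roll 0.59 [183. 152.] 1516 [0.557 0.476 0.237]
lip 0.67 [164. 230.] 3141 [0.631 0.253 0.067]
blade_tip 0.86 [232. 465.] 918 [ 0.
[... 1346 characters left out ...]
  0.017]
blade_tip 0.61 [165. 250.] 373 [0.33  0.351 0.019]
blade_tip 0.57 [304. 248.] 903 [ 0.178 -0.308  0.014]
window 0.63 [265. 362.] 1168 [ 0.497 -0.292  0.034]
{'time_s': 1.4, 'q': array([ 62.435,  21.808,  74.336,  -0.001,  83.859, -12.335]), 'qvel': array([ 0.078, -0.121,  0.038, -0.01 , -0.103, -0.001]), 'joint_efforts': array([  0.   , -44.832, -23.147,  -0.   ,   0.   ,   0.   ]), 'position': array([0.144, 0.531, 0.231]), 'tool_rot': array([[-0.965,  0.263, -0.   ],
       [ 0.263,  0.965, -0.   ],
       [-0.   , -0.   , -1.   ]]), 'ft_force': array([ 0.563,  0.967, -0.149]), 'wrist_torque': array([-0.033,  0.018,  0.003]), 'gripper_force': 0.0, 'grip_width': 0.08549636738832556}
```

View images.

View pics/top0.png

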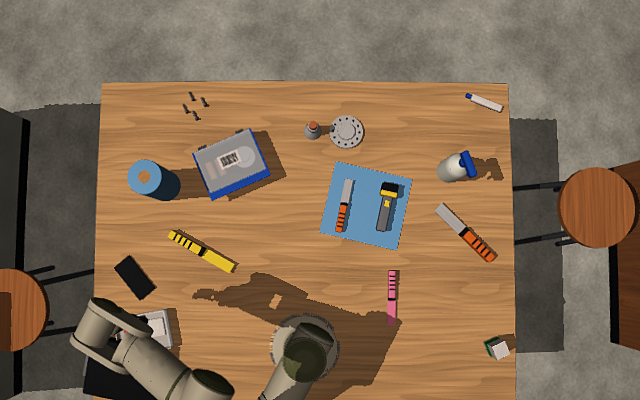

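View pics/side0.png

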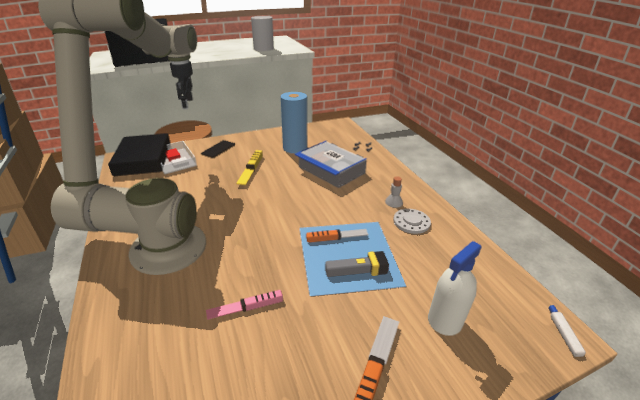

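```bash
cat > fit.py <<'E'
from h import *
np.set_printoptions(precision=4,suppress=True)
def reg(c,t,near,tol=0.06):
    for r in env.regions_of(c,t):
        ys,xs=np.nonzero(r['pixels']); p,z=atdepth(ims[c],np.c_[xs,ys]); p=p[z>0]
        if len(p)>50 and np.linalg.norm(np.median(p,0)[:2]-near)<tol: return np.c_[xs,ys],p
    return None,None
ims={}
E
python3 - <<'E'
from fit import *
for c in ['top','side']:
    im=ims[c]=img(c)
    H,W=im['depth'].shape; uu,vv=np.meshgrid(np.arange(W),np.arange(H)); uv=np.c_[uu.ravel(),vv.ravel()]
    P,z=atdepth(im,uv); hsv=cv2.cvtColor(im['frame'],cv2.COLOR_RGB2HSV).reshape(-1,3)
    def rect(m,name):
        p=P[m&(z>0)]; r=cv2.minAreaRect(p[:,:2].astype(np.float32)*1000); print(c,name,len(p),'ctr %.1f %.1f size %.1f %.1f ang %.2f'%(*r[0],*r[1],r[2]),'z pct',np.percentile(p[:,2],[2,25,50,75,98])*1000)
        return p
    near=lambda x,y,r:np.hypot(P[:,0]-x,P[:,1]-y)<r
    rect(near(.63,.25,.18)&(P[:,2]>.058)&(P[:,2]<.085),'lid')
    blue=(hsv[:,0]>100)&(hsv[:,0]<130)&(hsv[:,1]>150)
    lp=rect(near(.63,.25,.16)&blue&(P[:,2]>.05)&(P[:,2]<.085),'lip')
    matc=(hsv[:,0]>95)&(hsv[:,0]<120)&(hsv[:,1]>80)
    rect(near(.49,-.21,.22)&matc&(P[:,2]<.012),'mat')
    rect(near(.49,-.14,.11)&(P[:,2]>.009)&(P[:,2]<.04)&(P[:,1]>-.2)&~(matc&(P[:,2]<.008)),'blade')
    org=(hsv[:,0]<14)&(hsv[:,1]>170)&(hsv[:,2]>120)
    rect(near(.49,-.14,.11)&org&(P[:,2]>.009)&(P[:,1]>-.2),'orange')
    rect(near(.49,-.28,.11)&(P[:,2]>.012)&(P[:,2]<.06)&(P[:,1]<-.2),'scanner')
    yel=(hsv[:,0]>18)&(hsv[:,0]<34)&(hsv[:,1]>150)
    rect(near(.49,-.28,.11)&yel&(P[:,2]>.009),'yellow')
    rect(near(.757,-.144,.1)&(P[:,2]>.01)&(P[:,1]<-.07)&(P[:,2]<.04),'flange')
    rect(near(.755,-.02,.06)&(P[:,2]>.02),'nozzle')
    rect(near(.605,-.51,.12)&(P[:,2]>.05),'spray')
    rect(near(.557,.476,.12)&(P[:,2]>.22),'towel')
    if c=='top': tf=im['frame'][150:280,290:520]
save('crop.png',cv2.resize(tf,None,fx=3.4,fy=3.4,interpolation=cv2.INTER_CUBIC))
E
```

```text
top lid 3219 ctr 637.0 256.9 size 188.9 219.4 ang 23.91 z pct [59.286  64.1777 67.1141 69.9834 75.7795]
top lip 562 ctr 632.6 254.6 size 179.1 218.9 ang 23.88 z pct [58.9608 65.9823 68.6603 71.0983 77.2405]
top mat 4568 ctr 496.0 -213.7 size 279.2 259.2 ang 76.58 z pct [-6.6421 -0.4506  2.4992  5.452  10.4043]
top blade 539 ctr 490.1 -116.6 size 215.2 163.4 ang 1.22 z pct [ 9.1947 11.6969 17.7503 24.6149 33.4266]
top orange 140 ctr 448.8 -122.8 size 22.0 93.9 ang 77.42 z pct [18.2003 23.4997 26.1777 29.5268 35.0499]
top scanner 639 ctr 490.8 -278.7 size 152.3 207.9 ang 89.57 z pct [13.1506 32.7058 37.4059 41.7071 48.653 ]
top yellow 129 ctr 517.3 -284.3 size 56.3 54.1 ang 77.68 z pct [23.4986 37.0997 41.2442 44.8924 51.2786]
top flange 637 ctr 758.2 -144.3 size 143.9 131.4 ang 52.87 z pct [10.187  12.9631 15.4002 18.8876 26.715 ]
top nozzle 154 ctr 756.9 -23.4 size 51.0 35.9 ang 80.81 z pct [ 20.4648  28.6142  74.2258  96.5863 105.4769]
top spray 785 ctr 606.4 -496.5 size 96.1 56.0 ang 23.02 z pct [ 56.4663 132.3005 160.5858 230.891  242.6418]
top towel 995 ctr 564.8 496.2 size 106.3
[... 550 characters left out ...]
pct [10.0832 16.2301 23.2351 26.2277 28.6334]
side scanner 1015 ctr 484.7 -283.7 size 59.2 167.7 ang 77.06 z pct [13.2258 27.2853 35.3809 39.1301 43.934 ]
side yellow 178 ctr 512.9 -293.6 size 53.4 54.0 ang 78.80 z pct [12.3952 35.385  40.5774 42.7901 44.8679]
side flange 555 ctr 755.3 -149.1 size 119.2 120.0 ang 29.19 z pct [10.1216 11.1001 12.2318 17.8626 21.2245]
side nozzle 238 ctr 756.3 -31.1 size 35.4 42.4 ang 34.62 z pct [ 21.4357  34.2035  63.6227  82.4605 100.8028]
side spray 2415 ctr 610.0 -521.9 size 71.2 81.9 ang 61.26 z pct [ 54.988  103.2924 143.8584 184.732  238.5769]
side towel 292 ctr 560.5 486.6 size 105.0 103.2 ang 70.47 z pct [220.6818 231.8069 237.8187 239.0753 240.9444]
```

View pics/crop.png

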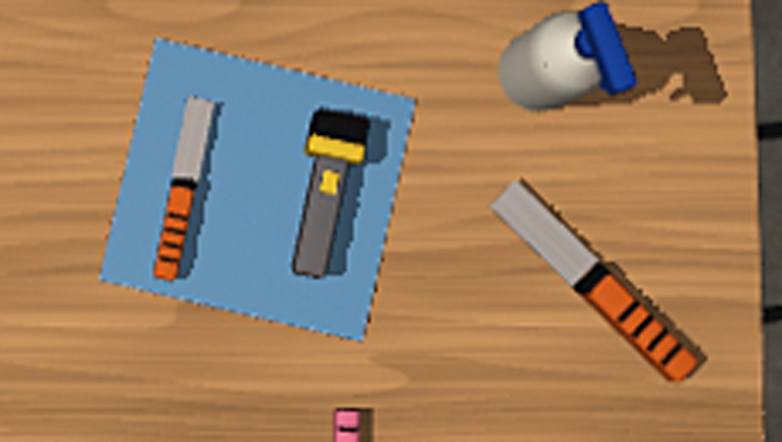

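Orange look-alikes in the top picture are at (345,205) on the mat and (465,233) on the bench; yellow is at (202,250) and pink at (391,295). The crop shows the mat one is orange and clearly smaller than the bench one, so it is the blade meant. The scanner lies right of it at (387,205), and the case with the blue lip facing the robot is at (232,163).

Call:
jog_arm(
  targets=[
    [-4,-4.5,0,0,0,0],
    [-8,-9,0,0,0,0],
    [-12,-13.5,0,0,0,0],
    [-16.3,-18.4,0,0,0,0],
    [-16.3,-18.4,0,0,0,0],
  ],
  hand=1,
)

```text
time_s: 1.92
position: [0.2371, 0.3423, 0.2314]
tool_rot: [[-0.965, 0.262, 0.0], [0.262, 0.965, 0.0], [-0.0, 0.0, -1.0]]
ft_force: [1.9, -0.7, 0.8]
grip_width: 0.0853
gripper_force: 0.0
```

Call:
jog_arm(
  targets=[
    [-2.5,-2.8,0,0,0,0],
    [-5,-5.6,0,0,0,0],
    [-7.5,-8.4,0,0,0,0],
    [-10,-11.2,0,0,0,0],
    [-12.5,-14,0,0,0,0],
    [-16.3,-18.4,0,0,0,0],
    [-16.3,-18.4,0,0,0,0],
    [-16.3,-18.4,0,0,0,0],
  ],
)

```text
time_s: 2.58
position: [0.3473, 0.121, 0.2314]
tool_rot: [[-0.964, 0.267, 0.001], [0.267, 0.964, -0.001], [-0.001, -0.0, -1.0]]
ft_force: [0.1, -0.1, -0.9]
grip_width: 0.0853
gripper_force: 0.0
```

Call:
jog_arm(
  targets=[
    [-2.5,-2.8,0,0,0,0],
    [-5,-5.6,0,0,0,0],
    [-7.5,-8.4,2,0,0,-2],
    [-10,-11.2,4,0,0,-2.7],
    [-12.5,-14,6,0,0,-2.7],
    [-16.2,-18.4,8,0,0,-2.7],
    [-16.2,-18.4,8,0,0,-2.7],
    [-16.2,-18.4,8,0,0,-2.7],
  ],
)

```text
time_s: 3.25
position: [0.4549, -0.0989, 0.1496]
tool_rot: [[-0.976, 0.22, -0.002], [0.22, 0.976, 0.0], [0.002, 0.0, -1.0]]
ft_force: [-0.6, -0.0, 0.4]
grip_width: 0.0852
gripper_force: 0.0
```

```bash
cat > go.py <<'E'
import sys,numpy as np
from rig import env
from scipy.spatial.transform import Rotation as R
o=env.observe(); p=o['position']; M=o['tool_rot']
def shift(x,y,z,h):
    h=np.radians(h); T=np.array([[-np.cos(h),-np.sin(h),0],[-np.sin(h),np.cos(h),0],[0,0,-1]]).T
    T[:,2]=np.cross(T[:,0],T[:,1])
    return np.round(np.r_[M.T@(np.array([x,y,z])-p)*100,np.degrees(R.from_matrix(M.T@T).as_rotvec())],2)
if __name__=='__main__':
    print(o['time_s'],p.round(4),o['ft_force'].round(1),o['grip_width'])
    a=np.array(sys.argv[1:],float).reshape(-1,4)
    for r in a: print(r,shift(*r).tolist())
E
python3 go.py .470 -.1305 .06 -12.5  .470 -.1305 .004 -12.5
```

```text
3.25 [ 0.4549 -0.0989  0.1496] [-0.6 -0.   0.4] 0.08521291863492172
[  0.47    -0.1305   0.06   -12.5   ] [-2.18, -2.75, 8.96, 0.01, -0.1, -0.2]
[ 4.700e-01 -1.305e-01  4.000e-03 -1.250e+01] [-2.19, -2.75, 14.56, 0.01, -0.1, -0.2]
```

Call:
jog_arm(
  targets=[
    [-2.2,-2.75,3,0,0,0],
    [-2.2,-2.75,6,0,0,0],
    [-2.2,-2.75,9,0,0,0],
    [-2.2,-2.75,9,0,0,0],
  ],
)

```text
time_s: 3.58
position: [0.467, -0.126, 0.0574]
tool_rot: [[-0.976, 0.217, -0.008], [0.217, 0.976, 0.005], [0.008, 0.003, -1.0]]
ft_force: [-0.1, 0.4, -0.2]
grip_width: 0.0853
gripper_force: 0.0
```

```bash
python3 - <<'E'
from h import *
for c in ['top','side']:
    im=img(c); u=proj(im,[[.47,-.1305,.02]])[0].astype(int); f=im['frame'][max(u[1]-60,0):u[1]+60,u[0]-80:u[0]+80]
    (a:=globals().setdefault('L',[])).append(cv2.resize(f,(800,600),interpolation=cv2.INTER_CUBIC)[:, :])
save('grip1.png',cv2.resize(np.hstack(L),(800,300)))
E
python3 go.py .470 -.1305 .004 -12.5
```

```text
3.6833 [ 0.4693 -0.1271  0.0619] [ 0.8 -0.7  0.3] 0.08509630921202736
[ 4.700e-01 -1.305e-01  4.000e-03 -1.250e+01] [-0.15, -0.32, 5.79, 0.03, -0.06, 0.03]
```

View pics/grip1.png

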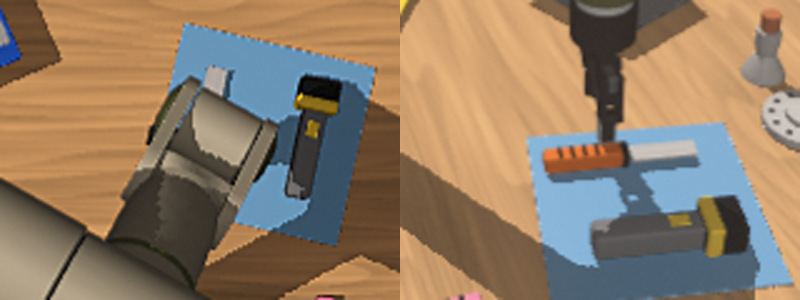

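The gripper stands over the handle (side half, about (605,140)), in line with the blade and clear of the scanner. I'm lowering it and closing.

Call:
jog_arm(
  targets=[
    [-0.15,-0.3,2,0,0,0],
    [-0.15,-0.3,4,0,0,0],
    [-0.15,-0.3,5.2,0,0,0],
    [-0.15,-0.3,5.7,0,0,0],
    [-0.15,-0.3,5.7,0,0,0],
    [-0.15,-0.3,5.7,0,0,0],
  ],
)

```text
time_s: 4.18
position: [0.4709, -0.1314, 0.0059]
tool_rot: [[-0.976, 0.216, 0.002], [0.216, 0.976, -0.001], [-0.002, -0.001, -1.0]]
ft_force: [0.2, 0.1, 0.3]
grip_width: 0.0856
gripper_force: 0.0
```

Call:
jog_arm(
  targets=[
    [0,0,0,0,0,0],
    [0,0,0,0,0,0],
    [0,0,0,0,0,0],
    [0,0,0,0,0,0],
    [0,0,0,0,0,0],
    [0,0,0,0,0,0],
    [0,0,0,0,0,0],
    [0,0,0,0,0,0],
  ],
  hand=0,
  newtons=100,
)

```text
time_s: 4.85
position: [0.4702, -0.1315, 0.0049]
tool_rot: [[-0.976, 0.217, 0.0], [0.217, 0.976, -0.0], [-0.001, -0.0, -1.0]]
ft_force: [-1.3, 0.5, 7.0]
grip_width: 0.022
gripper_force: 98.8
```

Call:
jog_arm(
  targets=[
    [0,0,-1,0,0,0],
    [0,0,-3,0,0,0],
    [0,0,-6,0,0,0],
    [0,0,-8,0,0,0],
    [0,0,-9,0,0,0],
    [0,0,-9,0,0,0],
  ],
)

```text
time_s: 5.35
position: [0.4709, -0.1318, 0.0963]
tool_rot: [[-0.976, 0.217, 0.003], [0.217, 0.976, -0.002], [-0.004, -0.001, -1.0]]
ft_force: [0.2, 0.3, -1.6]
grip_width: 0.0225
gripper_force: 98.1
```

```bash
python3 go.py .406 .153 .09 23.9 .406 .153 .05 23.9
```

```text
5.35 [ 0.4709 -0.1318  0.0963] [ 0.2  0.3 -1.6] 0.022496107277134702
[ 0.406  0.153  0.09  23.9  ] [12.51, 26.39, 0.55, -0.13, 0.19, -36.43]
[ 0.406  0.153  0.05  23.9  ] [12.53, 26.4, 4.55, -0.13, 0.19, -36.43]
```

Call:
jog_arm(
  targets=[
    [1,2,0,0,0,-4],
    [2.5,5.3,0,0,0,-9],
    [4.2,8.8,0,0,0,-14],
    [5.9,12.3,0,0,0,-19],
    [7.6,15.8,0,0,0,-24],
    [9.2,19.4,0,0,0,-29],
    [10.8,22.9,0,0,0,-34],
    [12.5,26.4,0.5,0,0,-36.4],
  ],
)

```text
time_s: 6.02
position: [0.4046, 0.1551, 0.089]
tool_rot: [[-0.913, -0.408, -0.0], [-0.408, 0.913, -0.0], [0.0, -0.0, -1.0]]
ft_force: [1.1, -0.2, -1.5]
grip_width: 0.0224
gripper_force: 98.1
```

Call:
jog_arm(
  targets=[
    [0,0,0,0,0,0],
    [0,0,2,0,0,0],
    [0,0,4,0,0,0],
    [0,0,4,0,0,0],
    [0,0,4,0,0,0],
  ],
)

```text
time_s: 6.43
position: [0.4046, 0.1532, 0.0485]
tool_rot: [[-0.915, -0.404, -0.003], [-0.404, 0.915, -0.0], [0.003, 0.001, -1.0]]
ft_force: [-0.4, -0.1, -0.9]
grip_width: 0.0226
gripper_force: 98.4
```

Run:
```python
from h import *
np.set_printoptions(precision=1,suppress=True)
a=np.radians(23.9); ex=np.array([np.cos(a),np.sin(a)]); ey=np.array([-ex[1],ex[0]]); c0=np.array([.6454,.2591])
print(env.observe()['position'],env.observe()['time_s'])
L=[]
for c in ['top','side']:
    im=img(c); H,W=im['depth'].shape; uu,vv=np.meshgrid(np.arange(W),np.arange(H)); P,z=atdepth(im,np.c_[uu.ravel(),vv.ravel()])
    q=np.c_[(P[:,:2]-c0)@ex,(P[:,:2]-c0)@ey,P[:,2]]*1000; ok=z>0
    b=ok&(q[:,0]>-235)&(q[:,0]<-120)&(abs(q[:,1])<30)&(q[:,2]>35)&(q[:,2]<90)
    if b.sum(): print(c,'blade',b.sum(),'x',np.percentile(q[b,0],[1,99]),'y',np.percentile(q[b,1],[3,50,97]),'fit z vs x',np.polyfit(q[b,0],q[b,2],1),'z',np.percentile(q[b,2],[10,50,90]))
    hsv=cv2.cvtColor(im['frame'],cv2.COLOR_RGB2HSV).reshape(-1,3); bl=ok&(hsv[:,0]>105)&(hsv[:,0]<130)&(hsv[:,1]>150)&(q[:,0]>-130)&(q[:,0]<-60)&(abs(q[:,1])<125)&(q[:,2]>45)
    print(c,'lip',bl.sum(),'x',np.percentile(q[bl,0],[2,50,98]),'y',np.percentile(q[bl,1],[2,50,98]),'z',np.percentile(q[bl,2],[5,50,95]), 'dx/dy',np.polyfit(q[bl,1],q[bl,0],1))
    ld=ok&(q[:,0]>-75)&(q[:,0]<75)&(abs(q[:,1])<105)&(q[:,2]>58)&(q[:,2]<80); print('lid z vs x',np.polyfit(q[ld,0],q[ld,2],1))
    u=proj(im,[[.50,.2,.05]])[0].astype(int); L.append(cv2.resize(im['frame'][u[1]-60:u[1]+60,u[0]-80:u[0]+80],(800,600),interpolation=cv2.INTER_CUBIC))
save('ins.png',cv2.resize(np.hstack(L),(800,300)))
```

```text
[0.4 0.2 0. ] 6.4333
top blade 130 x [-196.4 -142.2] y [-10.2   2.3  16.3] fit z vs x [ 0.  61.3] z [53.5 58.8 63.7]
top lip 462 x [-102.   -90.   -75.3] y [-105.3   -0.4  106.2] z [62.  69.  75.7] dx/dy [  0.  -89.9]
lid z vs x [-0.  66.8]
side blade 96 x [-233.5 -144.8] y [-14.7  -5.   12.8] fit z vs x [-0.  57.2] z [57.5 59.8 61.7]
side lip 164 x [-107.3  -98.4  -86.5] y [-108.6   -7.6  102.8] z [65.2 68.5 70.4] dx/dy [  0. -98.]
lid z vs x [-0.  66.3]
```

View pics/ins.png

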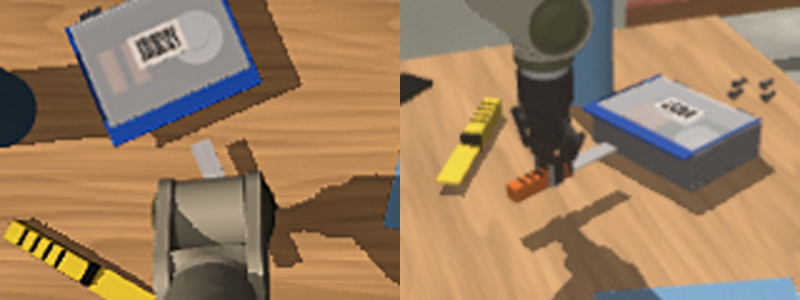

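The picture shows the blade gripped level and square to the lip, with its tip about 40 mm short of the lip's middle (top half near (200,145)).

Call:
jog_arm(
  targets=[
    [0,0,0.5,0,0,0],
    [0,0,0.95,0,0,0],
    [-1.2,0,0.95,0,0,0],
    [-2.4,0,0.95,0,0,0],
    [-3.6,0,0.95,0,0,0],
    [-4.7,0,0.95,0,0,0],
    [-5.6,0,0.95,0,0,0],
    [-5.6,0,0.95,0,0,0],
  ],
)

```text
time_s: 7.2
position: [0.4581, 0.1764, 0.0398]
tool_rot: [[-0.914, -0.405, 0.002], [-0.405, 0.914, 0.0], [-0.002, -0.0, -1.0]]
ft_force: [-0.7, -0.2, -2.1]
grip_width: 0.0221
gripper_force: 98.4
```

Call:
jog_arm(
  targets=[
    [0,0,-0.8,0,0,0],
    [0,0,-1.4,0,0,0],
    [-0.05,0,-2.4,0,0,0],
    [-0.12,0,-3.2,0,0,0],
    [-0.25,0,-4.0,0,0,0],
    [-0.5,0,-5.0,0,0,0],
    [-0.75,0,-5.9,0,0,0],
    [-1.0,0,-6.7,0,0,0],
  ],
)

```text
time_s: 7.87
position: [0.4652, 0.1801, 0.1077]
tool_rot: [[-0.914, -0.405, -0.001], [-0.405, 0.914, -0.0], [0.001, 0.0, -1.0]]
ft_force: [-0.5, 0.1, -3.5]
grip_width: 0.0222
gripper_force: 98.1
```

```bash
cat > lid.py <<'E'
from h import *
np.set_printoptions(precision=1,suppress=True)
a=np.radians(23.9); ex=np.array([np.cos(a),np.sin(a)]); ey=np.array([-ex[1],ex[0]]); c0=np.array([.6454,.2591])
o=env.observe(); p=o['position']; print(o['time_s'],'tcp case mm',(p[:2]-c0)@ex*1e3,(p[:2]-c0)@ey*1e3,p[2]*1e3,'f',o['ft_force'],o['grip_width'],o['gripper_force'])
L=[]
for c in ['top','side']:
    im=img(c); H,W=im['depth'].shape; uu,vv=np.meshgrid(np.arange(W),np.arange(H)); P,z=atdepth(im,np.c_[uu.ravel(),vv.ravel()])
    q=np.c_[(P[:,:2]-c0)@ex,(P[:,:2]-c0)@ey,P[:,2]]*1000; ok=z>0
    hsv=cv2.cvtColor(im['frame'],cv2.COLOR_RGB2HSV).reshape(-1,3); bl=ok&(hsv[:,0]>105)&(hsv[:,0]<130)&(hsv[:,1]>150)&(abs(q[:,1])<125)&(q[:,2]>45)&(abs(q[:,0])<180)
    if bl.sum()>5:
        m=np.median(q[bl],0); print(c,'blue lip',bl.sum(),m,'angle est',np.arctan2(m[2]-60,80-m[0]),'r',np.hypot(m[2]-60,80-m[0]))
    u=proj(im,[[.58,.22,.12]])[0].astype(int); L.append(cv2.resize(im['frame'][max(u[1]-75,0):u[1]+75,u[0]-100:u[0]+100],(800,600),interpolation=cv2.INTER_CUBIC))
import sys
if len(sys.argv)>1: save(sys.argv[1],cv2.resize(np.hstack(L),(800,300)))
E
python3 lid.py lift1.png
```

```text
7.8667 tcp case mm -196.758485870986 0.7572900080475823 107.72992087349546 f [-0.5  0.1 -3.5] 0.02218788207910555 98.1433653831482
top blue lip 570 [-77.3  -1.9 124.4] angle est 0.3884832844731155 r 170.01658102256116
side blue lip 46 [-91.5 -46.7 130.1] angle est 0.3880035714242724 r 185.27818233623594
```

View pics/lift1.png

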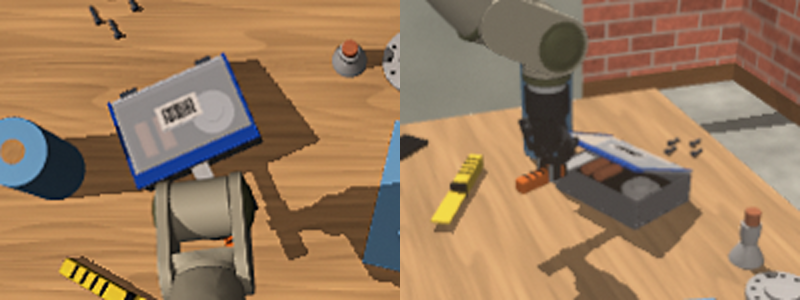

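The lid is lifting: the blue lip is up at (190,165) in the top half, about 0.37 rad, with the gripper clear. Continuing along the arc.

Call:
jog_arm(
  targets=[
    [-0.5,0,-0.9,0,0,0],
    [-1.0,0,-1.8,0,0,0],
    [-1.5,0,-2.7,0,0,0],
    [-2.0,0,-3.5,0,0,0],
    [-2.6,0,-4.35,0,0,0],
    [-3.3,0,-5.1,0,0,0],
    [-4.0,0,-5.9,0,0,0],
    [-4.7,0,-6.6,0,0,0],
  ],
)

```text
time_s: 8.63
position: [0.5085, 0.1992, 0.1728]
tool_rot: [[-0.914, -0.405, -0.001], [-0.405, 0.914, -0.0], [0.001, 0.0, -1.0]]
ft_force: [-0.1, -0.8, -2.9]
grip_width: 0.0218
gripper_force: 98.2
```

Call:
jog_arm(
  targets=[
    [-0.8,0,-0.65,0,0,0],
    [-1.7,0,-1.3,0,0,0],
    [-2.7,0,-1.95,0,0,0],
    [-3.7,0,-2.5,0,0,0],
    [-4.8,0,-3.0,0,0,0],
    [-5.9,0,-3.4,0,0,0],
    [-7.0,0,-3.7,0,0,0],
    [-8.1,0,-3.9,0,0,0],
  ],
)

```text
time_s: 9.3
position: [0.5829, 0.232, 0.2115]
tool_rot: [[-0.914, -0.405, -0.001], [-0.405, 0.914, -0.0], [0.001, 0.0, -1.0]]
ft_force: [-1.3, -0.5, -2.2]
grip_width: 0.0224
gripper_force: 98.3
```

```bash
python3 lid.py lift2.png
```

```text
9.3 tcp case mm -68.08331338741024 0.5571062111907069 211.531373875352 f [-1.3 -0.5 -2.2] 0.02235861122309392 98.27234745025635
top blue lip 116 [ 50.6  -7.4 240. ] angle est 1.4091481918282154 r 182.38020367292353
side blue lip 37 [ 47.9 -21.5 237.7] angle est 1.3923474554957669 r 180.5864262275132
```

View pics/lift2.png

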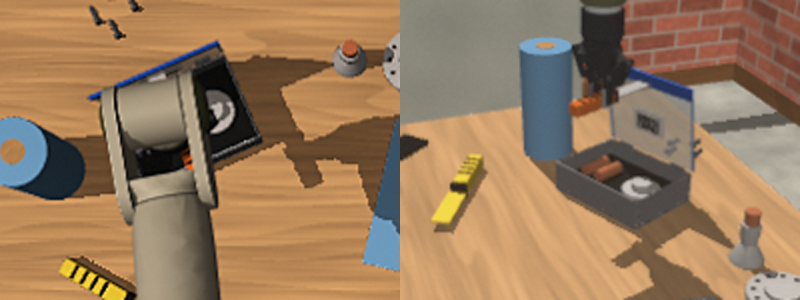

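The lid stands at about 1.40 rad, the tip bearing on its inner face and the gripper well clear. I'll push about 3 cm more, then back straight out.

Call:
jog_arm(
  targets=[
    [-0.7,0,-0.1,0,0,0],
    [-1.4,0,-0.15,0,0,0],
    [-2.1,0,-0.2,0,0,0],
    [-2.6,0,-0.2,0,0,0],
    [-2.9,0,-0.2,0,0,0],
    [-2.9,0,-0.2,0,0,0],
    [-2.0,0,-0.2,0,0,0],
    [0,0,-0.2,0,0,0],
  ],
)

```text
time_s: 10.07
position: [0.5836, 0.2322, 0.2133]
tool_rot: [[-0.914, -0.405, 0.001], [-0.405, 0.914, 0.0], [-0.001, -0.0, -1.0]]
ft_force: [1.1, 0.7, -2.0]
grip_width: 0.0224
gripper_force: 98.4
```

```bash
python3 lid.py; python3 go.py .42 .15 .2 23.9 .470 -.1315 .15 -12.5  .470 -.1315 .006 -12.5
```

```text
10.0667 tcp case mm -67.3638239852342 0.4345337697718024 213.25836853152217 f [ 1.1  0.7 -2. ] 0.0223658987748579 98.41417908668518
top blue lip 217 [ 82.9   1.2 239.1] angle est 1.5870040124682403 r 179.16562120579556
side blue lip 81 [ 77.9  -5.7 235.2] angle est 1.5586575422690248 r 175.1721608761521
10.1667 [0.5813 0.2315 0.2143] [ 1.1 -0.4 -1.9] 0.02195071750249
[ 0.42  0.15  0.2  23.9 ] [18.05, -0.93, 1.44, 0.0, -0.02, -0.03]
[  0.47    -0.1315   0.15   -12.5   ] [24.86, -28.7, 6.44, -0.0, -0.02, 36.37]
[ 4.700e-01 -1.315e-01  6.000e-03 -1.250e+01] [24.86, -28.7, 20.84, -0.0, -0.02, 36.37]
```

Call:
jog_arm(
  targets=[
    [1.5,0,0,0,0,0],
    [4,0,0,0,0,0],
    [7,0,0.4,0,0,0],
    [10,0,0.8,0,0,0],
    [13,0,1.1,0,0,0],
    [16,0,1.4,0,0,0],
    [18,0,1.4,0,0,0],
    [18,0,1.4,0,0,0],
  ],
)

```text
time_s: 10.83
position: [0.4156, 0.1584, 0.2003]
tool_rot: [[-0.915, -0.404, -0.0], [-0.404, 0.915, -0.0], [0.0, -0.0, -1.0]]
ft_force: [0.3, -0.7, -1.8]
grip_width: 0.0221
gripper_force: 98.4
```

Call:
jog_arm(
  targets=[
    [0.5,-2.5,0.5,0,0,4],
    [1.5,-6,1,0,0,9],
    [2.4,-9.7,1.5,0,0,14],
    [3.3,-13.5,2.5,0,0,19],
    [4.2,-17.3,3.5,0,0,24],
    [5.1,-21.1,4.2,0,0,29],
    [6,-24.9,5,0,0,33],
    [6.8,-28.4,5,0,0,36.4],
  ],
)

```text
time_s: 11.5
position: [0.4715, -0.1307, 0.1489]
tool_rot: [[-0.975, 0.221, -0.0], [0.221, 0.975, 0.0], [0.0, 0.0, -1.0]]
ft_force: [0.8, 0.3, -1.8]
grip_width: 0.0222
gripper_force: 98.6
```

```bash
python3 go.py .470 -.1315 .05 -12.5 .470 -.1315 .006 -12.5
```

```text
11.5 [ 0.4715 -0.1307  0.1489] [ 0.8  0.3 -1.8] 0.022157394133144666
[  0.47    -0.1315   0.05   -12.5   ] [0.12, -0.12, 9.89, 0.01, -0.02, -0.28]
[ 4.700e-01 -1.315e-01  6.000e-03 -1.250e+01] [0.12, -0.12, 14.29, 0.01, -0.02, -0.28]
```

Call:
jog_arm(
  targets=[
    [0.1,-0.1,3,0,0,0],
    [0.1,-0.1,6.5,0,0,0],
    [0.1,-0.1,10,0,0,0],
    [0.1,-0.1,12,0,0,0],
    [0.1,-0.1,13.3,0,0,0],
    [0.1,-0.1,14,0,0,0],
    [0.1,-0.1,14.3,0,0,0],
    [0.1,-0.1,14.3,0,0,0],
  ],
)

```text
time_s: 12.17
position: [0.4703, -0.1291, 0.0068]
tool_rot: [[-0.976, 0.217, 0.001], [0.217, 0.976, -0.0], [-0.001, -0.0, -1.0]]
ft_force: [0.5, 0.1, -2.1]
grip_width: 0.0221
gripper_force: 98.6
```

Call:
jog_arm(
  targets=[
    [0,0,0,0,0,0],
    [0,0,0,0,0,0],
  ],
)

```text
time_s: 12.33
position: [0.4704, -0.1291, 0.0077]
tool_rot: [[-0.976, 0.217, 0.002], [0.217, 0.976, -0.001], [-0.002, -0.001, -1.0]]
ft_force: [-0.2, -0.2, -0.6]
grip_width: 0.0221
gripper_force: 98.6
```

Call:
jog_arm(
  targets=[
    [0,0,0,0,0,0],
    [0,0,0,0,0,0],
    [0,0,0,0,0,0],
    [0,0,0,0,0,0],
    [0,0,0,0,0,0],
    [0,0,0,0,0,0],
    [0,0,0,0,0,0],
    [0,0,0,0,0,0],
  ],
  hand=1,
)

```text
time_s: 13.0
position: [0.4697, -0.1288, 0.0068]
tool_rot: [[-0.976, 0.217, -0.0], [0.217, 0.976, 0.0], [0.0, 0.0, -1.0]]
ft_force: [-0.2, -0.2, 0.0]
grip_width: 0.0853
gripper_force: 0.0
```

Call:
jog_arm(
  targets=[
    [0,0,-1,0,0,0],
    [0,0,-3,0,0,0],
    [0,0,-6,0,0,0],
    [0,0,-9,0,0,0],
    [0,0,-12,0,0,0],
    [0,0,-12,0,0,0],
  ],
)

```text
time_s: 13.5
position: [0.4717, -0.1299, 0.1318]
tool_rot: [[-0.976, 0.217, 0.008], [0.217, 0.976, -0.005], [-0.009, -0.003, -1.0]]
ft_force: [1.4, -0.9, -0.4]
grip_width: 0.0857
gripper_force: 0.0
```

```bash
python3 lid.py
python3 - <<'E'
from h import *
np.set_printoptions(precision=4,suppress=True)
for c in ['top','side']:
    im=img(c); H,W=im['depth'].shape; uu,vv=np.meshgrid(np.arange(W),np.arange(H)); P,z=atdepth(im,np.c_[uu.ravel(),vv.ravel()]); hsv=cv2.cvtColor(im['frame'],cv2.COLOR_RGB2HSV).reshape(-1,3)
    m=(z>0)&(hsv[:,0]<14)&(hsv[:,1]>170)&(hsv[:,2]>90)&(np.hypot(P[:,0]-.45,P[:,1]+.13)<.09)&(P[:,2]<.05)
    print(c,m.sum(),np.percentile(P[m],[5,50,95],axis=0).tolist() if m.sum() else '')
    b=(z>0)&(np.hypot(P[:,0]-.55,P[:,1]+.15)<.05)&(P[:,2]>.008)&(P[:,2]<.03)&(hsv[:,1]<70); print('steel z',b.sum(),np.median(P[b],0) if b.sum() else '')
    s=(z>0)&(np.hypot(P[:,0]-.47,P[:,1]+.275)<.04)&(P[:,2]>.02); r=cv2.minAreaRect(P[s][:,:2].astype(np.float32)); print('scan handle',s.sum(),np.median(P[s],0),r)
E
python3 go.py .47 -.28 .1 -12.5
```

```text
13.5 tcp case mm -316.3736444982229 -285.2431572556258 131.796081443556 f [ 1.4 -0.9 -0.4] 0.08569267387138037 0.0
top blue lip 216 [ 83.1   1.4 239.6] angle est 1.5878452570217594 r 179.65589311975484
side blue lip 15 [ 79.1 -71.  239.2] angle est 1.5657989570979585 r 179.203209618558
top 22 [[0.43850322599679076, -0.13131684457371784, 0.017935679542261117], [0.445385310883065, -0.12112588314332887, 0.024125186841510216], [0.4493790017003951, -0.11090801115939815, 0.03092362363768748]]
steel z 44 [ 0.5792 -0.1506  0.0169]
scan handle 227 [ 0.4695 -0.2736  0.0358] ((0.46971961855888367, -0.2745845317840576), (0.035048313438892365, 0.0784837007522583), 77.43789672851562)
side 236 [[0.4029595538842675, -0.14487911340627327, 0.008384001038019645], [0.44416956837326055, -0.13451752587569477, 0.02178725164972195], [0.48493223997120594, -0.12165568012670816, 0.02802510454602883]]
steel z 175 [ 0.5442 -0.1489  0.0153]
scan handle 325 [ 0.4672 -0.2877  0.0354] ((0.4692593812942505, -0.28135621547698975), (0.03676540404558182, 0.0783843845129013), 76.76705932617188)
13.7 [ 0.4692 -0.1286  0.1259] [-0.5  0.   0.4] 0.08536828824992976
[  0.47  -0.28   0.1  -12.5 ] [-3.37, -14.77, 2.58, 0.03, -0.1, -0.03]
```

Call:
jog_arm(
  targets=[
    [-1,-3.7,0,0,0,0],
    [-2,-7.4,0,0,0,0],
    [-3,-11.1,0,0,0,0],
    [-4,-14.8,2,0,0,0.3],
    [-4,-14.8,5,0,0,0.3],
    [-4,-14.8,6.5,0,0,0.3],
    [-4,-14.8,6.5,0,0,0.3],
  ],
)

```text
time_s: 14.28
position: [0.4746, -0.281, 0.0571]
tool_rot: [[-0.975, 0.223, -0.007], [0.223, 0.975, 0.006], [0.008, 0.005, -1.0]]
ft_force: [-1.4, -0.4, -0.5]
grip_width: 0.0851
gripper_force: 0.0
```

```bash
python3 go.py .4765 -.279 .006 -12.8
```

```text
14.2833 [ 0.4746 -0.281   0.0571] [-1.4 -0.4 -0.5] 0.08506583177752228
[ 4.765e-01 -2.790e-01  6.000e-03 -1.280e+01] [-0.19, 0.22, 5.11, 0.27, -0.46, -0.1]
```

Call:
jog_arm(
  targets=[
    [-0.1,0.15,1.5,0,0,0],
    [-0.1,0.15,3,0,0,0],
    [-0.1,0.15,4.3,0,0,0],
    [-0.1,0.15,5.2,0,0,0],
    [-0.1,0.15,5.4,0,0,0],
    [-0.1,0.15,5.4,0,0,0],
    [-0.1,0.15,5.4,0,0,0],
  ],
)

```text
time_s: 14.87
position: [0.4783, -0.2809, 0.0085]
tool_rot: [[-0.975, 0.222, 0.001], [0.222, 0.975, -0.001], [-0.001, -0.0, -1.0]]
ft_force: [-0.0, 1.0, 0.9]
grip_width: 0.0854
gripper_force: 0.0
```

Call:
jog_arm(
  targets=[
    [0,0,0,0,0,0],
    [0,0,0,0,0,0],
    [0,0,0,0,0,0],
    [0,0,0,0,0,0],
    [0,0,0,0,0,0],
    [0,0,0,0,0,0],
    [0,0,0,0,0,0],
    [0,0,0,0,0,0],
  ],
  hand=0,
  newtons=80,
)

```text
time_s: 15.53
position: [0.4782, -0.281, 0.0084]
tool_rot: [[-0.975, 0.222, 0.001], [0.222, 0.975, -0.001], [-0.001, -0.0, -1.0]]
ft_force: [-1.4, 1.0, 5.8]
grip_width: 0.0328
gripper_force: 81.0
```

Call:
jog_arm(
  targets=[
    [0,0,-0.5,0,0,0],
    [0,0,-2,0,0,0],
    [0,0,-4,0,0,0],
    [0,0,-7,0,0,0],
    [0,0,-10,0,0,0],
    [0,0,-12,0,0,0],
    [0,0,-12,0,0,0],
    [0,0,-12,0,0,0],
  ],
)

```text
time_s: 16.2
position: [0.4779, -0.2808, 0.1282]
tool_rot: [[-0.975, 0.222, 0.001], [0.222, 0.975, -0.001], [-0.001, -0.001, -1.0]]
ft_force: [0.6, -0.6, -1.8]
grip_width: 0.0329
gripper_force: 80.1
```

```bash
python3 go.py .50 .195 .126 23.9 .5403 .2125 .126 23.9
```

```text
16.2 [ 0.4779 -0.2808  0.1282] [ 0.6 -0.6 -1.8] 0.03288705885415056
[ 0.5    0.195  0.126 23.9  ] [8.41, 46.88, 0.19, -0.05, 0.04, -36.73]
[ 0.5403  0.2125  0.126  23.9   ] [4.87, 49.48, 0.19, -0.05, 0.04, -36.73]
```

Call:
jog_arm(
  targets=[
    [0.4,2,0,0,0,0],
    [0.9,5,0,0,0,0],
    [1.5,8.2,0,0,0,0],
    [2.1,11.5,0,0,0,0],
    [2.7,14.8,0,0,0,0],
    [3.3,18,0,0,0,0],
    [3.8,21,0,0,0,0],
    [4.2,23.4,0,0,0,0],
  ],
)

```text
time_s: 16.87
position: [0.4877, -0.0409, 0.1262]
tool_rot: [[-0.975, 0.221, -0.004], [0.221, 0.975, 0.001], [0.004, 0.001, -1.0]]
ft_force: [0.7, -0.2, -1.6]
grip_width: 0.0331
gripper_force: 79.9
```

Call:
jog_arm(
  targets=[
    [0.5,3,0,0,0,-4],
    [1.1,6.3,0,0,0,-9],
    [1.7,9.6,0,0,0,-14],
    [2.3,12.9,0.2,0,0,-20],
    [2.9,16.2,0.4,0,0,-26],
    [3.5,19.5,0.6,0,0,-31],
    [4,22,0.8,0,0,-35],
    [4.2,23.4,0.8,0,0,-36.7],
  ],
)

```text
time_s: 17.53
position: [0.4984, 0.1967, 0.1175]
tool_rot: [[-0.912, -0.41, -0.004], [-0.41, 0.912, -0.0], [0.004, 0.002, -1.0]]
ft_force: [-0.7, 0.5, -2.6]
grip_width: 0.0329
gripper_force: 79.9
```

```bash
python3 go.py .5403 .2125 .12 23.9
python3 - <<'E'
from h import *
np.set_printoptions(precision=1,suppress=True)
a=np.radians(23.9); ex=np.array([np.cos(a),np.sin(a)]); ey=np.array([-ex[1],ex[0]]); c0=np.array([.6454,.2591])
o=env.observe();p=o['position'];print('tcp case',(p[:2]-c0)@ex*1e3,(p[:2]-c0)@ey*1e3,p[2]*1e3)
im=img('side')
for t in ['label','window','scanner']:
    for r in env.regions_of('side',t)[:3]:
        ys,xs=np.nonzero(r['pixels']);P,z=atdepth(im,np.c_[xs,ys]);P=P[z>0];q=np.c_[(P[:,:2]-c0)@ex,(P[:,:2]-c0)@ey,P[:,2]]*1e3
        print(t,r['score'],r['point'],len(xs),np.percentile(q,[3,50,97],axis=0).tolist())
H,W=im['depth'].shape; uu,vv=np.meshgrid(np.arange(W),np.arange(H)); P,z=atdepth(im,np.c_[uu.ravel(),vv.ravel()]); hsv=cv2.cvtColor(im['frame'],cv2.COLOR_RGB2HSV).reshape(-1,3)
q=np.c_[(P[:,:2]-c0)@ex,(P[:,:2]-c0)@ey,P[:,2]]*1e3
def st(n,m): print(n,m.sum(),np.percentile(q[m],[2,50,98],axis=0).round(1).tolist() if m.sum() else '')
ok=z>0
pl=ok&(abs(q[:,0]-80)<25)&(abs(q[:,1])<110)&(q[:,2]>70)&(q[:,2]<240); st('lidplane',pl); A=np.c_[q[pl][:,1:],np.ones(pl.sum())]; print('x=a*y+b*z+c',np.linalg.lstsq(A,q[pl][:,0],rcond=None)[0].round(3))
st('yellow',ok&(hsv[:,0]>18)&(hsv[:,0]<34)&(hsv[:,1]>150)&(q[:,0]>-200)&(q[:,0]<20)&(abs(q[:,1])<60)&(q[:,2]>80))
st('black head',ok&(hsv[:,2]<50)&(q[:,0]>-110)&(q[:,0]<0)&(abs(q[:,1])<60)&(q[:,2]>90)&(q[:,2]<160))
u=proj(im,[[.60,.23,.13]])[0].astype(int)
save('scan.png',cv2.resize(im['frame'][max(u[1]-75,0):u[1]+75,u[0]-100:u[0]+100],(800,600),interpolation=cv2.INTER_CUBIC))
E
```

```text
17.5333 [0.4984 0.1967 0.1175] [-0.7  0.5 -2.6] 0.03288189355887491
[ 0.5403  0.2125  0.12   23.9   ] [-4.47, -0.28, -0.27, 0.09, -0.24, 0.31]
tcp case -159.6755313803469 2.53778025521092 117.51634302693033
label 0.68 [129.2, 353.7] 1860 [[72.8228394398696, -107.94200050525512, 66.83327672842387], [77.65167626735725, -7.996075884238688, 156.72579634527395], [83.67595878537786, 104.16230780515855, 236.79297895131702]]
window 0.82 [153.1, 304.0] 413 [[-236.31755398079275, -27.51121974007207, 113.37096276785707], [-174.32634720030313, -14.186568220415925, 138.52397900578484], [-70.13243232819607, 14.872768820909634, 152.63453959766693]]
scanner 0.87 [151.5, 305.8] 459 [[-236.23144103110474, -28.736491775980216, 42.093791062102106], [-169.80425594010936, -14.413705395041998, 138.20610383120913], [-54.11435715385318, 77.94809009517162, 153.41927364107877]]
lidplane 1721 [[72.4, -107.3, 73.9], [77.6, -8.9, 159.7], [82.8, 102.9, 237.3]]
x=a*y+b*z+c [ 0.   0.  76.6]
yellow 69 [[-148.7, -49.8, 114.6], [-110.1, -24.4, 138.6], [-98.7, -10.7, 177.9]]
black head 49 [[-95.6, -28.3, 117.6], [-85.1, -25.0, 136.7], [-72.9, 0.3, 153.3]]
```

View pics/scan.png

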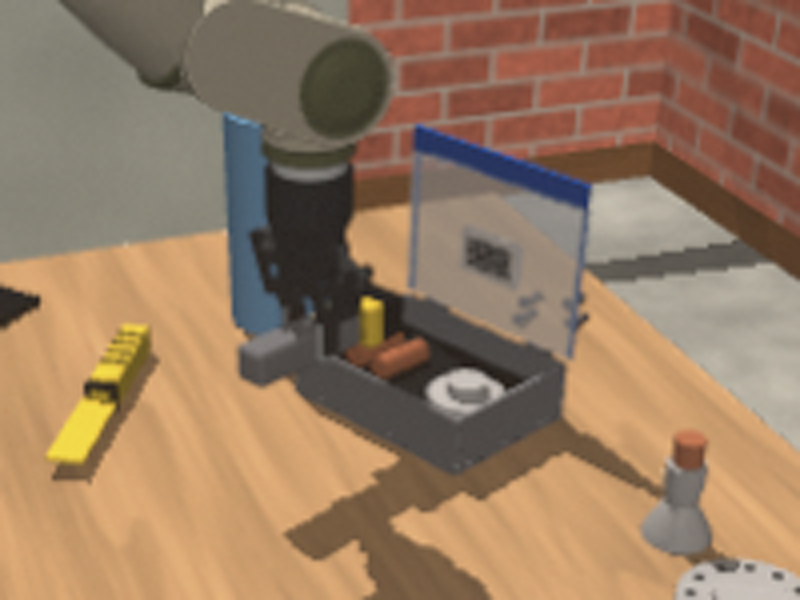

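The picture shows the scanner held level, its yellow-and-black head at (370,325) facing the upright lid, and the label at (490,253). The case interior is untouched. I'll move it to 100 mm and check the label position by projection.

Call:
jog_arm(
  targets=[
    [-0.8,-0.05,-0.1,0,0,0.3],
    [-1.8,-0.1,-0.2,0,0,0.3],
    [-2.8,-0.2,-0.2,0,0,0.3],
    [-3.7,-0.25,-0.2,0,0,0.3],
    [-4.3,-0.25,-0.2,0,0,0.3],
    [-4.5,-0.25,-0.2,0,0,0.3],
    [-4.5,-0.25,-0.2,0,0,0.3],
    [-4.5,-0.25,-0.2,0,0,0.3],
  ],
)

```text
time_s: 18.4
position: [0.5419, 0.2097, 0.1217]
tool_rot: [[-0.917, -0.399, -0.001], [-0.399, 0.917, -0.0], [0.001, 0.0, -1.0]]
ft_force: [-0.9, 0.6, -2.0]
grip_width: 0.0326
gripper_force: 79.9
```

Call:
jog_arm(
  targets=[
    [0,0,0,0,0,0],
    [0,0,0,0,0,0],
    [0,0,0,0,0,0],
    [0,0,0,0,0,0],
    [0,0,0,0,0,0],
    [0,0,0,0,0,0],
    [0,0,0,0,0,0],
    [0,0,0,0,0,0],
  ],
)

```text
time_s: 19.07
position: [0.5421, 0.2101, 0.1218]
tool_rot: [[-0.917, -0.4, 0.0], [-0.4, 0.917, -0.0], [-0.0, -0.0, -1.0]]
ft_force: [-1.0, -0.6, -2.7]
grip_width: 0.0333
gripper_force: 79.9
```

```bash
python3 - <<'E'
from h import *
np.set_printoptions(precision=1,suppress=True)
a=np.radians(23.9); ex=np.array([np.cos(a),np.sin(a)]); ey=np.array([-ex[1],ex[0]]); c0=np.array([.6454,.2591])
o=env.observe();p=o['position'];print(o['time_s'],'tcp case',(p[:2]-c0)@ex*1e3,(p[:2]-c0)@ey*1e3,p[2]*1e3,o['qvel'])
im=img('side'); f=im['frame']; H,W=im['depth'].shape; uu,vv=np.meshgrid(np.arange(W),np.arange(H)); uv=np.c_[uu.ravel(),vv.ravel()]; P,z=atdepth(im,uv); g=f.reshape(-1,3).astype(int)
q=np.c_[(P[:,:2]-c0)@ex,(P[:,:2]-c0)@ey,P[:,2]]*1e3; ok=z>0
d=ok&(abs(q[:,0]-78)<15)&(abs(q[:,1])<60)&(q[:,2]>95)&(q[:,2]<175)&(g.max(1)<90)
print('dark bars',d.sum(),np.percentile(q[d],[2,50,98],axis=0))
m=ok&(q[:,0]>-140)&(q[:,0]<20)&(abs(q[:,1])<45)&(q[:,2]>112)&(q[:,2]<160); h=m&(q[:,0]>-70)
print('head',h.sum(),np.percentile(q[h],[1,50,99],axis=0))
s=ok&(q[:,0]>-210)&(q[:,0]<-10)&(abs(q[:,1])<45)&(q[:,2]>100)&(q[:,2]<126); print('near side y vs x',np.polyfit(q[s,0],q[s,1],1), 'z trend', s.sum())
E
python3 go.py .4782 -.281 .13 -12.8
```

```text
19.0667 tcp case -114.26723686094216 -2.9362086966273395 121.84599473635299 [ 0.   0.1 -0.  -0.1 -0.  -0. ]
dark bars 66 [[ 73.  -23.6 120. ]
 [ 77.4   2.8 133.4]
 [ 82.8  26.1 146.7]]
head 135 [[-69.7 -35.3 119.1]
 [-50.3 -29.7 143.7]
 [-21.2  21.7 157.8]]
near side y vs x [ -0.1 -35.4] z trend 64
19.1167 [0.5421 0.2101 0.1218] [ 0.4  0.3 -1.4] 0.033088841904332096
[  0.4782  -0.281    0.13   -12.8   ] [25.5, -42.46, -0.82, -0.0, -0.0, 36.37]
```

Call:
jog_arm(
  targets=[
    [0,0.2,0.1,0,0,0],
    [0,0.5,0.2,0,0,0],
    [0,0.5,0.2,0,0,0],
    [0,0.5,0.2,0,0,0],
    [0,0.5,0.2,0,0,0],
    [0,0.5,0.2,0,0,0],
    [0,0.5,0.2,0,0,0],
    [0,0.5,0.2,0,0,0],
  ],
)

```text
time_s: 19.78
position: [0.5402, 0.2146, 0.1198]
tool_rot: [[-0.917, -0.4, 0.0], [-0.4, 0.917, -0.0], [0.0, -0.0, -1.0]]
ft_force: [0.3, 0.2, -1.3]
grip_width: 0.0331
gripper_force: 79.9
```

Call:
jog_arm(
  targets=[
    [0,0,0,0,0,0],
    [0,0,0,0,0,0],
    [0,0,0,0,0,0],
    [0,0,0,0,0,0],
    [0,0,0,0,0,0],
    [0,0,0,0,0,0],
    [0,0,0,0,0,0],
    [0,0,0,0,0,0],
  ],
)

```text
time_s: 20.45
position: [0.5401, 0.2147, 0.1198]
tool_rot: [[-0.917, -0.4, 0.0], [-0.4, 0.917, -0.0], [-0.0, -0.0, -1.0]]
ft_force: [0.3, 0.9, -2.4]
grip_width: 0.0326
gripper_force: 79.9
```

Call:
jog_arm(
  targets=[
    [0,0,0,0,0,0],
    [0,0,0,0,0,0],
    [0,0,0,0,0,0],
    [0,0,0,0,0,0],
    [0,0,0,0,0,0],
    [0,0,0,0,0,0],
    [0,0,0,0,0,0],
    [0,0,0,0,0,0],
  ],
)

```text
time_s: 21.12
position: [0.5401, 0.2147, 0.1198]
tool_rot: [[-0.917, -0.4, -0.0], [-0.4, 0.917, -0.0], [0.0, -0.0, -1.0]]
ft_force: [-0.4, 0.5, -2.1]
grip_width: 0.033
gripper_force: 79.9
```

Call:
jog_arm(
  targets=[
    [0.5,0,0,0,0,0],
    [2,0,0,0,0,0],
    [4,0,0,0,0,0],
    [6.5,0,0,0,0,0],
    [9,0,0,0,0,0],
    [11,0,0,0,0,0],
    [12,0,0,0,0,0],
    [12,0,0,0,0,0],
  ],
)

```text
time_s: 21.78
position: [0.4281, 0.1662, 0.12]
tool_rot: [[-0.917, -0.4, -0.001], [-0.4, 0.917, -0.0], [0.001, 0.0, -1.0]]
ft_force: [0.2, -0.4, -2.3]
grip_width: 0.0325
gripper_force: 80.0
```

```bash
python3 go.py .4782 -.281 .13 -12.8
```

```text
21.7833 [0.4281 0.1662 0.12  ] [ 0.2 -0.4 -2.3] 0.03254576989950604
[  0.4782  -0.281    0.13   -12.8   ] [13.28, -42.99, -0.99, -0.01, -0.07, 36.36]
```

Call:
jog_arm(
  targets=[
    [0.6,-1.8,0,0,0,0],
    [1.4,-4.5,-0.3,0,0,0],
    [2.3,-7.5,-0.6,0,0,0],
    [3.2,-10.5,-1,0,0,0],
    [4.1,-13.5,-1,0,0,0],
    [5,-16.5,-1,0,0,0],
    [5.9,-19.3,-1,0,0,0],
    [6.6,-21.5,-1,0,0,0],
  ],
)

```text
time_s: 22.45
position: [0.4565, -0.0591, 0.13]
tool_rot: [[-0.917, -0.399, 0.001], [-0.399, 0.917, -0.001], [-0.001, -0.001, -1.0]]
ft_force: [-0.3, 0.2, -1.9]
grip_width: 0.0326
gripper_force: 80.0
```

Call:
jog_arm(
  targets=[
    [0.8,-2.7,0,0,0,4],
    [1.7,-5.6,0,0,0,9],
    [2.6,-8.6,0,0,0,14],
    [3.5,-11.6,0,0,0,20],
    [4.4,-14.6,0,0,0,26],
    [5.3,-17.6,0,0,0,31],
    [6.1,-20,0,0,0,35],
    [6.6,-21.5,0,0,0,36.4],
  ],
)

```text
time_s: 23.12
position: [0.4817, -0.2833, 0.1297]
tool_rot: [[-0.974, 0.227, 0.001], [0.227, 0.974, -0.001], [-0.001, -0.001, -1.0]]
ft_force: [0.3, 0.7, -1.8]
grip_width: 0.0326
gripper_force: 80.2
```

Call:
jog_arm(
  targets=[
    [0,0,0,0,0,0],
    [0,0,0,0,0,0],
    [0,0,0,0,0,0],
  ],
)

```text
time_s: 23.37
position: [0.4812, -0.2795, 0.1297]
tool_rot: [[-0.975, 0.221, -0.0], [0.221, 0.975, 0.001], [0.0, 0.001, -1.0]]
ft_force: [-0.2, -0.5, -1.5]
grip_width: 0.0327
gripper_force: 80.2
```

```bash
python3 go.py .4782 -.281 .0092 -12.8
```

```text
23.3667 [ 0.4812 -0.2795  0.1297] [-0.2 -0.5 -1.5] 0.032709299611301604
[ 4.782e-01 -2.810e-01  9.200e-03 -1.280e+01] [0.25, -0.22, 12.05, 0.03, -0.02, 0.03]
```

Call:
jog_arm(
  targets=[
    [0.2,-0.1,2.5,0,0,0],
    [0.2,-0.1,5.5,0,0,0],
    [0.2,-0.1,8.5,0,0,0],
    [0.2,-0.1,10.3,0,0,0],
    [0.2,-0.1,11.3,0,0,0],
    [0.2,-0.1,11.8,0,0,0],
    [0.2,-0.1,12,0,0,0],
    [0.2,-0.1,12,0,0,0],
  ],
)

```text
time_s: 24.03
position: [0.4794, -0.2807, 0.0105]
tool_rot: [[-0.975, 0.221, 0.001], [0.221, 0.975, -0.001], [-0.001, -0.001, -1.0]]
ft_force: [1.0, 0.4, -2.6]
grip_width: 0.0324
gripper_force: 80.1
```

Call:
jog_arm(
  targets=[
    [0,0,0,0,0,0],
    [0,0,0.1,0,0,0],
    [0,0,0.1,0,0,0],
  ],
)

```text
time_s: 24.28
position: [0.4792, -0.281, 0.0095]
tool_rot: [[-0.975, 0.222, 0.001], [0.222, 0.975, -0.001], [-0.001, -0.001, -1.0]]
ft_force: [0.1, 0.8, -2.0]
grip_width: 0.0328
gripper_force: 80.1
```

Call:
jog_arm(
  targets=[
    [0,0,0,0,0,0],
    [0,0,0,0,0,0],
    [0,0,0,0,0,0],
    [0,0,0,0,0,0],
    [0,0,0,0,0,0],
    [0,0,0,0,0,0],
    [0,0,0,0,0,0],
    [0,0,0,0,0,0],
  ],
  hand=1,
)

```text
time_s: 24.95
position: [0.479, -0.2807, 0.0088]
tool_rot: [[-0.975, 0.222, 0.0], [0.222, 0.975, -0.0], [-0.0, -0.0, -1.0]]
ft_force: [0.6, -0.5, 0.2]
grip_width: 0.0856
gripper_force: 0.0
```

Call:
jog_arm(
  targets=[
    [0,0,-1,0,0,0],
    [0,0,-3,0,0,0],
    [0,0,-6,0,0,0],
    [0,0,-9.5,0,0,0],
    [0,0,-13,0,0,0],
    [0,0,-16,0,0,0],
    [0,0,-18,0,0,0],
    [0,0,-18,0,0,0],
  ],
)

```text
time_s: 25.62
position: [0.4801, -0.2817, 0.1942]
tool_rot: [[-0.975, 0.222, 0.007], [0.222, 0.975, -0.006], [-0.008, -0.005, -1.0]]
ft_force: [-0.3, -0.9, 0.3]
grip_width: 0.0854
gripper_force: 0.0
```

Call:
jog_arm(
  targets=[
    [2,0,0,0,0,0],
    [5,0,0,0,0,0],
    [8,0,0,0,0,0],
    [11,0,0,0,0,0],
    [13,0,0,0,0,0],
    [14,0,0,0,0,0],
    [14,0,0,0,0,0],
  ],
)

```text
time_s: 26.2
position: [0.3413, -0.2492, 0.1891]
tool_rot: [[-0.975, 0.223, -0.0], [0.223, 0.975, 0.0], [0.0, 0.0, -1.0]]
ft_force: [0.1, -0.1, 0.2]
grip_width: 0.0854
gripper_force: 0.0
```

```bash
python3 lid.py
python3 - <<'E'
from h import *
L=[]
for c in ['top','side']:
    im=img(c); u=proj(im,[[.56,0,.05]])[0].astype(int); y=max(u[1]-125,0); x=max(u[0]-150,0); L.append(cv2.resize(im['frame'][y:y+250,x:x+300],(400,333)))
    for t,w in [('blade',[.494,-.135]),('scanner',[.487,-.281])]:
        for r in env.regions_of(c,t):
            ys,xs=np.nonzero(r['pixels']);P,z=atdepth(im,np.c_[xs,ys]);P=P[z>0]
            if np.linalg.norm(np.median(P,0)[:2]-w)<.06: print(c,t,r['score'],np.percentile(P,[3,50,97],axis=0).round(3).tolist())
save('end.png',np.hstack(L))
E
```

```text
26.2 tcp case mm -483.9688012497939 -341.4706612846252 189.06512762062778 f [ 0.1 -0.1  0.2] 0.08539169333942229 0.0
top blue lip 216 [ 83.1   3.4 238.9] angle est 1.587943852500087 r 178.91636829283817
side blue lip 30 [ 79.2 -10.5 239. ] angle est 1.566579850355471 r 178.96275409046578
top blade 0.96 [[0.411, -0.157, 0.007], [0.498, -0.132, 0.021], [0.582, -0.107, 0.034]]
top blade 0.74 [[0.39, -0.351, -0.006], [0.507, -0.193, 0.002], [0.628, -0.073, 0.011]]
top scanner 0.82 [[0.421, -0.318, 0.011], [0.511, -0.28, 0.039], [0.57, -0.252, 0.048]]
side blade 0.63 [[0.402, -0.161, 0.002], [0.478, -0.137, 0.017], [0.573, -0.108, 0.028]]
side scanner 0.75 [[0.406, -0.327, 0.005], [0.495, -0.293, 0.035], [0.561, -0.26, 0.043]]
```

View pics/end.png

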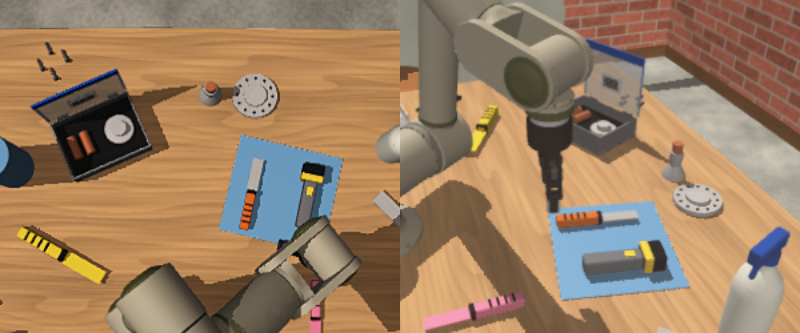

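Blade at (252,193) and scanner at (312,198) in the top half both lie flat on the mat. The lid stands upright, the bystanders are where they were, and the gripper is free. Handing in.

```bash
python3 -c "
from rig import env
print(env.close_job())"
```

```text
the job is handed in; nothing more can be done
None
```

The job is handed in at about 26 s of the 72 s; no verdict came back. By my measurements the lid stands open at about 1.57 rad, the label was scanned from about 100 mm for over a second, and the blade and scanner lie flat and released on the mat, with the bystanders in place in the last pictures.

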